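# Lock the guard over the slicer's blade

## Robot

A 6-joint arm with a two-finger parallel gripper is mounted at the origin on a cart in front of the work surface, level with it; the furniture and walls round the work are solid. World frame = base frame: x ahead of the robot, y to its left, z up, the work surface at z = 0. Lengths are in m, angles in rad, forces in N, time in s.
With the tool pointing down it reaches from about 0.4 to 0.825 m from the base axis. Payload 7 kg.
Tool frame: the origin (TCP) lies on the mounting face of the last link; the fingertips stand 178 mm ahead of it and the grasp point (between the pads) lies 159 mm ahead of it; z points along the fingers, y is the direction in which the jaws open and shut (so a half turn about z gives the same grasp; the last joint's range is limited). The gripper opens to 88 mm and grips with 3 to 60 N. Pads are 19 mm wide; open, the fingers measure 130 mm over their backs; the gripper's body (78 mm by 193 mm) begins 47 mm behind the grasp point.
Start: joints at [1.506, 0.359, 0.012, 0, -1.224, -0.288], TCP at [0.233, 0.633, 0.405] pointing down, gripper open.
Joint ranges: [-3.07, 3.07], [-1.43, 2.12], [-1.02, 1.25], [-3.03, 1.67], [-3.05, -0], [-3.03, 3.03]. Speed limits (rad/s): [2.39, 2.39, 3.01, 3.14, 3.14, 3.14].

## Interface

Orientations are given as a rotation vector (axis times angle).
In Python, from plant import ctrl gives the robot as it stands.
- The arm moves only by the shell command python3 -m inch 'ROWS'. ROWS is JSON, a list that holds one entry, the list of rows, each a list of 5 numbers: the finger opening in cm, from 0 to 8.76, then the shift along the tool's x, y, z in cm, then the turn about the tool's z in rad. In form: [[[claw, tx, ty, tz, twist], ...]]. A call has 1 to 20 rows; each row is the pose to reach, as a shift and turn from the pose commanded when the call began, along the tool's axes at that moment; what a row does not reach only later rows make up. A row lasts 1/10 s, in which the tool goes at most 50 mm and 8.59 degrees, less where a joint would pass 70% of its speed; a pose out of reach is approached as far as the arm can. A call with a gripper value outside its range is refused whole. The fingers move at their own pace and stop on an object; the grip force is fixed at half the most. Time passes only in rows, so rows that repeat a pose let the fingers close. It gives the time, the measured TCP pose, the force and the opening at its end, in the units of the state.
- ctrl.state(): the state, without advancing time (a new reading comes with each control period).
- ctrl.grab_frame(name): name is "side" or "top"; returns the picture (420x560x3 uint8, red, green, blue); there is no depth.
- ctrl.get_calibration(name): a dict with "fx", "fy", "cx", "cy" (pixels), "cam_to_world" (4x4, takes a point from camera to world coordinates). Camera axes: x right, y up, looking along -z (the intrinsics and any distortion apply to the point x, -y, -z); pixel columns grow to the right and rows downward; lengths in m; the calibration is good to about 2 mm. A picture is of the moment at which its call begins. get_calibration takes no time and is no camera call.
- ctrl.sign_off(): hands the job in, once; it reports no verdict.
Trained networks look in the newest picture that a camera, given by its name, has taken for a name from the list of things; names that differ only in an ending like _2 or _b are one class to them, and where a whole thing is asked for, a point or a joint stands for the part that bears it (a point fixed in the world has none). Each returns a list of dicts, best first, with "confidence" (0 to 1); they miss things now and then, are a little off and sometimes report something else, mostly with a low value. They report only what shows in the picture. A call takes as long as a camera call.
- ctrl.find_in(label, camera): "point" ([x, y, z] in m, in the coordinates of the camera as it stood for that picture, good to about 4 mm: the middle of the surface that is visible of it).
The state is a dict: "t": time; "joints": joint angles; "qd": joint speeds; "tau": joint torques, N m; "tool_pos": TCP position; "tcp_rot": TCP orientation; "wrist_force": force on the tool from outside, world axes, zero at the start; "moment": the same for the moment, N m; "grip_width": finger opening in m.
Only numpy, scipy, OpenCV 4.12 (cv2) and the standard library are available. Lean on these libraries where they do the work, as an engineer would, in place of code of your own. Each camera call takes 0.05 s, during which the arm holds its last target. There are 200 camera calls.

## Task

The vegetable slicer on the worktop has been left with its blade bare. With your fingertips press down the long sprung catch plate in its track and keep it down while you push the sliding guard along the track, past the two catch teeth and over the blade to the stop end, then let the plate go so that it springs fully up and the teeth lock the guard in. Only press and push: do not lift the guard, and leave the things round the slicer where they stand.

Things in the scene. Friction and masses are not known exactly. Their poses are not given: they have to be found in the camera images.
- slicer: Grey slicer tray fixed to the worktop, 340 x 134 x 47 mm, loop handle at its near (-x) end. Origin under it, midway across; +x along the track to the stop end (roughly the robot's left), z up. Ledges at z = 34 mm, 84 mm apart, carry the guard; lips from |y| = 48 mm out, z = 43 to 47 mm, keep it in the track. Stop face at x = 161 mm; blade across the track at x = 89 to 104 mm.
- guard: White guard sliding loose in the track, 0.15 to 0.31 kg: plate 80 mm along x, 110 mm wide, 6 mm thick, on it an 80 x 80 mm block to 19 mm and a finger ridge to 30 mm (64 mm above the worktop). Origin at the centre of its underside, axes as the slicer's. It starts with the origin at slicer x = -35 to 5 mm; home is 107 to 121 mm (121: against the stop).
- push_face (a point): On the guard: middle of its flat upright rear face (guard x = -40 mm, 10 mm above its underside). The face is 80 mm wide and 19 mm high; push here towards slicer +x.
- catch_plate (a joint): Sprung steel plate with cross ribs between the ledges, slicer x = -150 to 85 mm, 80 mm wide. 0 = up (top at z = 30 mm, 4 mm under the guard), grows as pressed straight down, 0.014 m = fully down. Press it anywhere behind the guard: about 4 N starts it, 9 N holds it fully down; let go, it rises. Held 10 to 13 mm down, its teeth clear the guard.
- teeth (a point): Point on the catch plate's top midway between its two upright teeth (slicer x = 63 mm); moves with the plate. The teeth span slicer x = 60 to 66 mm, |y| = 31 to 38 mm, so shut fingers pass between them (62 mm). They stand 12 mm above the plate and block the guard unless the plate is 8 mm down or more.
- bean_tin: Bystander, to be left alone: food tin, 75 mm across, 58 mm tall, behind the slicer. Origin under its centre.
- pinch_bowl: Bystander, to be left alone: small white bowl, 85 mm across, 42 mm tall, behind the slicer. Origin under its centre.
- lemon: Bystander, to be left alone: lemon, 83 x 58 x 58 mm, off the slicer's near end. Origin under its centre.
- garlic: Bystander, to be left alone: garlic bulb, about 60 mm, off the slicer's far end. Origin under its centre.
- salt_mill: Bystander, to be left alone: clear mill with chrome crown, 49 mm across, 164 mm tall, far back. Origin under its centre.
- spice_jar: Bystander, to be left alone: small jar with dark cap, 41 mm across, 105 mm tall, far back. Origin under its centre.

How it is judged:
By the outcome, as a careful person would: the job done as asked, in the order asked, and still so for the second after the job is handed in, with the robot touching nothing.
It also fails if it takes over 38 s, if anything falls off the work surface, if the arm or the gripper's body presses on something with over 40 N, if the wrist force passes 120 N, or if a joint passes its speed limit or range.

## Working session

There is one attempt and no reset: what is moved stays moved. The work goes in short steps, Python scripts to look and compute and a shell command to move; the robot and the scene stay as the last step left them, time stands still between calls to the robot, and variables do not carry over. Pictures are saved under pics/ and viewed, about 8 in all and at most 12, crops included, and the job is handed in when it is done.

```bash
mkdir -p pics; ls
cat > h.py <<'E'
import numpy as np,cv2
from plant import ctrl
from scipy.spatial.transform import Rotation as R
def find(l,c):
    M=np.array(ctrl.get_calibration(c)["cam_to_world"])
    return [(np.round((M@np.r_[d["point"],1])[:3],4).tolist(),round(d["confidence"],2)) for d in ctrl.find_in(l,c)[:2]]
def px(c,p):
    k=ctrl.get_calibration(c);q=np.linalg.inv(np.array(k["cam_to_world"]))@np.r_[p,1]
    return k["cx"]+k["fx"]*q[0]/-q[2], k["cy"]+k["fy"]*-q[1]/-q[2]
def ray(c,u,v,z):
    k=ctrl.get_calibration(c);M=np.array(k["cam_to_world"])
    d=M[:3,:3]@np.array([(u-k["cx"])/k["fx"],-(v-k["cy"])/k["fy"],-1.]);o=M[:3,3]
    return o+d*(z-o[2])/d[2]
E
python3 - <<'E'
from h import *
fs=[]
for c in("top","side"):
    f=ctrl.grab_frame(c);cv2.imwrite(f"pics/{c}0.png",f[:,:,::-1])
    print(c,np.round(ctrl.get_calibration(c)["cam_to_world"],3).tolist(),[k for k in ctrl.get_calibration(c)])
    for l in("slicer","guard","push_face","catch_plate","teeth","bean_tin","pinch_bowl","lemon","garlic"):print(l,find(l,c))
s=ctrl.state();print(s);print(np.round(R.from_rotvec(s["tcp_rot"]).as_matrix(),3))
E
```

```text
pics
top [[-0.023, 0.996, -0.087, 0.49], [-1.0, -0.022, 0.004, -0.013], [0.002, 0.087, 0.996, 1.044], [0.0, 0.0, 0.0, 1.0]] ['fx', 'fy', 'cx', 'cy', 'cam_to_world']
slicer [([0.5055, 0.0991, 0.0328], 0.83)]
guard [([0.52, 0.0357, 0.0499], 0.76)]
push_face [([0.5238, 0.0384, 0.0543], 0.57)]
catch_plate [([0.5199, 0.008, 0.0336], 0.73)]
teeth [([0.5216, -0.0006, 0.0307], 0.85)]
bean_tin [([0.6175, 0.1525, 0.0568], 0.84)]
pinch_bowl [([0.6633, 0.0062, 0.0168], 0.6)]
lemon [([0.5689, -0.1845, 0.054], 0.69)]
garlic [([0.4625, 0.2921, 0.0409], 0.78)]
side [[-0.965, 0.171, -0.199, 0.374], [-0.262, -0.575, 0.775, 0.796], [0.018, 0.8, 0.6, 0.699], [0.0, 0.0, 0.0, 1.0]] ['fx', 'fy', 'cx', 'cy', 'cam_to_world']
slicer [([0.4988, 0.1436, 0.0349], 0.68)]
guard [([0.5205, 0.0499, 0.0514], 0.59)]
push_face [([0.5204, 0.0487, 0.0523], 0.74)]
catch_plate [([0.5156, 0.0937, 0.0312], 0.61)]
teeth [([0.5177, 0.0922, 0.0335], 0.95)]
bean_tin [([0.6124, 0.1711, 0.0542], 0.89)]
pinch_bowl [([0.6683, -0.0156, 0.0277], 0.83)]
lemon [([0.5691, -0.1675, 0.0455], 0.9)]
garlic [([0.4553, 0.3077, 0.035], 0.82)]
{'t': 1.0, 'joints': array([ 1.50610847e+00,  3.58593259e-01,  1.19128959e-02,  2.77875798e-06,
       -1.22411764e+00, -2.88116278e-01]), 'qd': array([ 0.00058735, -0.00030918, -0.00010991, -0.00061269, -0.00038777,
        0.00027125]), 'tau': array([ 6.76616637e-04, -5.82379639e+01,  2.93300146e+01,  7.00244755e+00,
        1.23501415e-02, -2.08680416e-05]), 'tool_pos': array([0.2332332 , 0.63340222, 0.40467173]), 'tcp_rot': array([ 3.09283863e+00, -5.51312052e-01,  4.37245436e-06]), 'wrist_force': array([-0.98359928,  0.28482825,  0.41589322]), 'moment': array([-0.00535349,  0.00730929,  0.01859616]), 'grip_width': 0.08736632440258775}
[[ 0.938 -0.346  0.   ]
 [-0.346 -0.938 -0.   ]
 [ 0.     0.    -1.   ]]
```

View pics/top0.png

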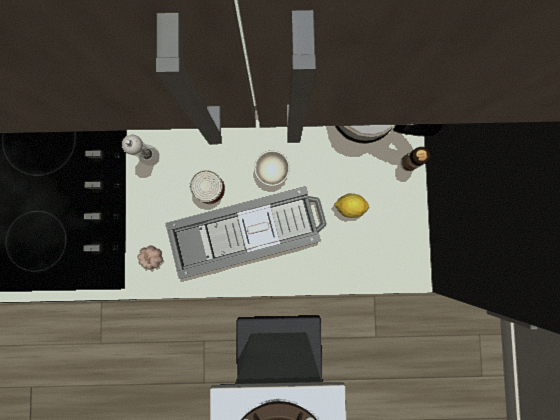

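View pics/side0.png

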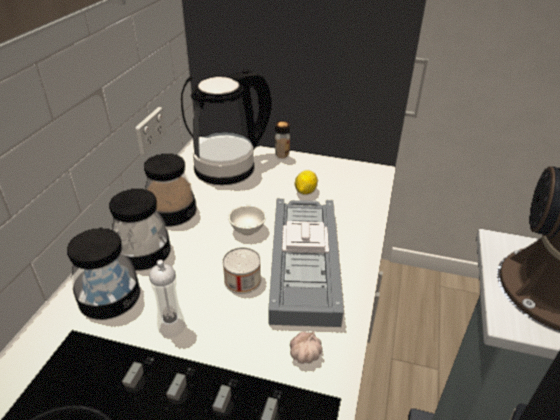

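The top view shows the tray at about (166..322, 187..280), the guard at (258,227), handle at the right and the stop end at the left. The side view agrees. Next I'll enlarge the tray to pin down its pose.

Run:
```python
from h import *
f=cv2.imread("pics/top0.png")[180:290,155:335]
cv2.imwrite("pics/crop0.png",cv2.resize(f,None,fx=4.4,fy=4.4,interpolation=cv2.INTER_CUBIC))
k=ctrl.get_calibration("top");print({a:k[a] for a in("fx","fy","cx","cy")})
```

```text
{'fx': 428.1522382640458, 'fy': 428.1522382640458, 'cx': 280.69043886740184, 'cy': 203.43287173883053}
```

View pics/crop0.png

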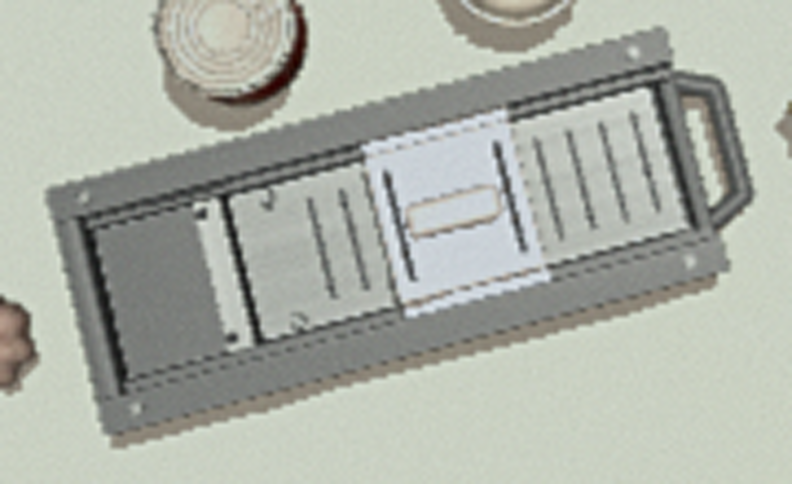

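```bash
cat >> h.py <<'E'
def pose():
    C=[ray("top",155+(u+.5)/4.4-.5,180+(v+.5)/4.4-.5,.047)[:2] for u,v in((47,190),(668,28),(728,270),(105,434))]
    S=np.array([[.17,.067],[-.17,.067],[-.17,-.067],[.17,-.067]])  # far side (+x world) = slicer -y?
    return np.array(C),S
E
python3 - <<'E'
from h import *
C,_=pose()
print(np.round(C,4).tolist(),[round(float(np.linalg.norm(C[i]-C[i-1])),4) for i in range(4)])
ex=(C[0]-C[1])+(C[3]-C[2]);ex/=np.linalg.norm(ex);ey=np.array([-ex[1],ex[0]]);c=C.mean(0)
print("yaw",np.degrees(np.arctan2(ex[1],ex[0])),"centre",c)
loc=lambda p:(round(float((p[:2]-c)@ex),4),round(float((p[:2]-c)@ey),4))
r=lambda u,v,z:loc(ray("top",155+(u+.5)/4.4-.5,180+(v+.5)/4.4-.5,z))
print("teeth",r(268,198,.04),r(300,322,.04),"guard rear",r(508,108,.04),r(548,275,.04),"front",r(365,150,.04),r(408,315,.04),"stopface",r(88,225,.047),r(122,390,.047),"blade",r(227,195,.035),r(258,340,.035))
for l in("guard","teeth","slicer"):
  for cam in("top","side"):
    if cam=="top":ctrl.grab_frame("top")
    for p,q in find(l,cam):print(l,cam,loc(np.array(p)),q)
s=ctrl.state();M=R.from_rotvec(s["tcp_rot"]).as_matrix()
t=np.r_[c+ex*-.10,.30];print("tool shift cm to slicer x=-100",100*M.T@(t-s["tool_pos"]))
a=np.arctan2(*(M.T@np.r_[ey,0])[[0,1]]);print("ey in tool",M.T@np.r_[ey,0]);print(s["t"])
E
```

```text
[[0.538, 0.2523], [0.6169, -0.0786], [0.4877, -0.1066], [0.4097, 0.2218]] [0.1319, 0.3401, 0.1323, 0.3376]
yaw 103.38849559897031 centre [0.51306264 0.07221287]
teeth (0.0583, -0.0327) (0.0577, 0.0353) guard rear (-0.0774, -0.0469) (-0.0756, 0.0446) front (0.0021, -0.0445) (0.0015, 0.0462) stopface (0.1527, -0.0425) (0.1556, 0.046) blade (0.0798, -0.0402) (0.0823, 0.0388)
guard top (-0.1002, -0.1348) 0.75
guard top (-0.0388, 0.0036) 0.72
guard side (-0.0234, -0.0021) 0.59
teeth top (-0.0734, 0.005) 0.93
teeth side (0.0184, -0.0091) 0.95
slicer top (0.0259, -0.0028) 0.57
slicer side (0.0727, -0.0027) 0.68
tool shift cm to slicer x=-100 [51.18288045 51.32548598 10.46659772]
ey in tool [-8.32920234e-01  5.53393065e-01 -1.89424172e-05]
1.45
```

The teeth, blade and stop all come out about 6 mm short of their nominal x, so the slicer origin sits about 6 mm behind the tray's midpoint. That puts the guard at x ≈ -31 mm. I'll move above the plate behind the guard, with fingers shut and the jaws across the track.

```bash
python3 -m inch '[[[0,51,51.3,0,0.984],[0,51,51.3,0,0.984],[0,51,51.3,0,0.984],[0,51,51.3,0,0.984],[0,51,51.3,0,0.984],[0,51,51.3,0,0.984],[0,51,51.3,0,0.984],[0,51,51.3,0,0.984],[0,51,51.3,0,0.984],[0,51,51.3,0,0.984],[0,51,51.3,0,0.984],[0,51,51.3,0,0.984],[0,51,51.3,0,0.984],[0,51,51.3,8,0.984],[0,51,51.3,8,0.984],[0,51,51.3,11,0.984],[0,51,51.3,11,0.984],[0,51,51.3,11,0.984],[0,51,51.3,11,0.984],[0,51,51.3,11,0.984]]]'
python3 - <<'E'
from h import *
f=ctrl.grab_frame("top");cv2.imwrite("pics/top1.png",cv2.resize(f[150:300,140:360,::-1],None,fx=3.6,fy=3.6))
f=ctrl.grab_frame("side");cv2.imwrite("pics/side1.png",f[:,:,::-1])
s=ctrl.state();M=R.from_rotvec(s["tcp_rot"]).as_matrix()
yaw=np.radians(103.39);ex=np.array([np.cos(yaw),np.sin(yaw),0]);ey=np.array([-ex[1],ex[0],0]);c=np.array([.5131,.0722,0])
d=s["tool_pos"]-c;print("local",d@ex,d@ey,s["tool_pos"][2]-.178,"ex,ey in tool",(M.T@ex).round(3),(M.T@ey).round(3),s["wrist_force"],s["grip_width"],s["t"],s["joints"])
E
```

```text
t: 3.45
tool_pos: [0.5351, -0.0233, 0.2969]
tcp_rot: [-2.465, 1.943, -0.004]
wrist_force: [-0.1, 0.2, 0.2]
grip_width: 0.0006
local -0.09810190676731566 0.0010430296565437358 0.11832631986771008 ex,ey in tool [-1.    -0.002  0.   ] [-0.002  1.    -0.003] [-0.06374466  0.78748511 -0.71258519] -1.251948798382046e-05 3.55 [ 3.22620900e-01  2.28522597e-01 -4.43211797e-01  1.71129773e-04
 -8.96148783e-01 -8.74881177e-02]
```

View pics/side1.png

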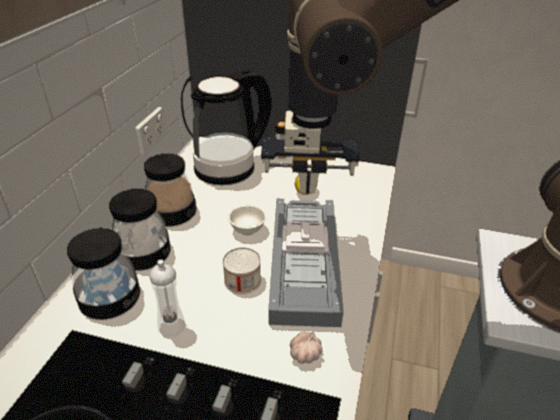

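Side view: shut fingers hang over the rear half of the plate at about (308,190), in line with the track behind the guard (305,235). Now down, slowly onto the plate.

```bash
python3 -m inch '[[[0,0,0,4,0],[0,0,0,7,0],[0,0,0,7.5,0],[0,0,0,8,0],[0,0,0,8.2,0],[0,0,0,8.4,0],[0,0,0,8.6,0],[0,0,0,8.8,0],[0,0,0,9,0],[0,0,0,9.2,0],[0,0,0,9.4,0],[0,0,0,9.4,0],[0,0,0,9.4,0]]]'
python3 - <<'E'
from h import *
f=ctrl.grab_frame("side");cv2.imwrite("pics/side2.png",cv2.resize(f[120:350,190:390,::-1],None,fx=2.6,fy=2.6))
print(find("guard","side"),find("catch_plate","side"))
s=ctrl.state();print(s["tool_pos"]-[0,0,.178],s["wrist_force"],s["t"])
E
```

```text
t: 4.85
tool_pos: [0.535, -0.0241, 0.2011]
tcp_rot: [-2.465, 1.946, -0.001]
wrist_force: [-0.5, 0.4, 6.0]
grip_width: 0.0002
[([0.5184, 0.0462, 0.0535], 0.98)] [([0.51, 0.095, 0.0235], 0.56)]
[ 0.53497834 -0.02409735  0.02308067] [-0.50049579  0.60021902  5.88193864] 5.0
```

View pics/side2.png

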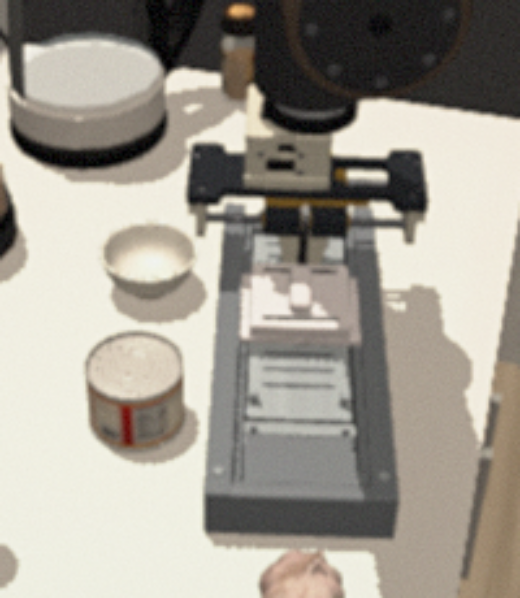

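The plate is 7 mm down at 5.9 N, as expected, and the fingers (305,245 in the crop) stand behind the guard. Next I'll press to about 11.5 mm and push part way.

```bash
python3 -m inch '[[[0,0,0,0.2,0],[0,0,0,0.4,0],[0,0,0,0.45,0],[0,0,0,0.45,0],[0,-0.5,0,0.45,0],[0,-1,0,0.45,0],[0,-1.4,0,0.45,0],[0,-1.8,0,0.45,0],[0,-2.2,0,0.45,0],[0,-2.6,0,0.45,0],[0,-3,0,0.45,0],[0,-3.5,0,0.45,0],[0,-4,0,0.45,0],[0,-4.5,0,0.45,0],[0,-5,0,0.45,0],[0,-5.5,0,0.45,0],[0,-6,0,0.45,0],[0,-6,0,0.45,0],[0,-6,0,0.45,0]]]'
cat >> h.py <<'E'
def rep():
    s=ctrl.state();yaw=np.radians(103.39);ex=np.array([np.cos(yaw),np.sin(yaw),0]);ey=np.array([-ex[1],ex[0],0]);c=np.array([.5131,.0722,0])
    l=lambda p:np.round([(p-c)@ex,(p-c)@ey,p[2]],4)
    print("tip",l(s["tool_pos"]-[0,0,.178]),"F",np.round([s["wrist_force"]@ex,s["wrist_force"]@ey,s["wrist_force"][2]],1),"t",s["t"])
    for q in("guard","push_face"):print(q,[(l(np.array(p)),k) for p,k in find(q,"side")])
E
python3 - <<'E'
from h import *
f=ctrl.grab_frame("side");cv2.imwrite("pics/side3.png",cv2.resize(f[120:350,190:390,::-1],None,fx=2.6,fy=2.6))
rep()
E
```

```text
t: 6.9
tool_pos: [0.5211, 0.034, 0.1968]
tcp_rot: [-2.466, 1.946, -0.002]
wrist_force: [-0.1, -2.7, 6.8]
grip_width: 0.0008
tip [-0.0391  0.001   0.0188] F [-2.9  1.   6.8] t 6.95
guard [(array([ 0.0259, -0.0013,  0.0528]), 0.71)]
push_face [(array([ 0.0237, -0.0018,  0.0532]), 0.66)]
```

View pics/side3.png

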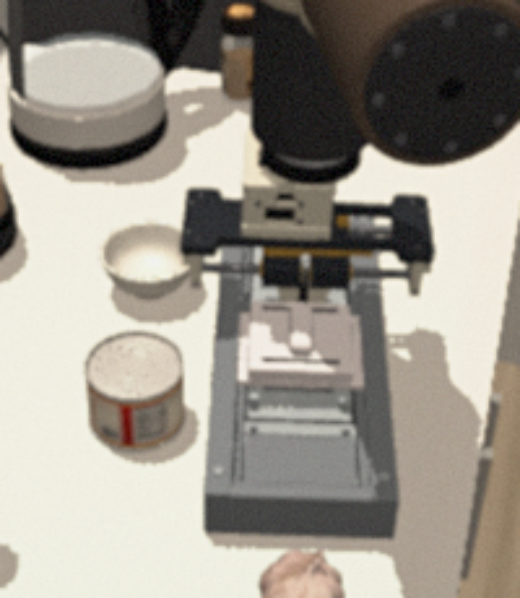

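The guard moved with the fingers (block at about (300,345) in the crop) and the plate is held 11.2 mm down. Continuing past the teeth.

```bash
python3 -m inch '[[[0,-0.5,0,0.05,0],[0,-1,0,0.05,0],[0,-1.5,0,0.05,0],[0,-2,0,0.05,0],[0,-2.5,0,0.05,0],[0,-3,0,0.05,0],[0,-3.5,0,0.05,0],[0,-4,0,0.05,0],[0,-4.5,0,0.05,0],[0,-5,0,0.05,0],[0,-5.5,0,0.05,0],[0,-6,0,0.05,0],[0,-6.5,0,0.05,0],[0,-7,0,0.05,0],[0,-7.5,0,0.05,0],[0,-8,0,0.05,0],[0,-8.5,0,0.05,0],[0,-9,0,0.05,0],[0,-9,0,0.05,0],[0,-9,0,0.05,0]]]'
python3 - <<'E'
from h import *
f=ctrl.grab_frame("side");cv2.imwrite("pics/side4.png",cv2.resize(f[120:350,190:390,::-1],None,fx=2.6,fy=2.6))
rep()
E
```

```text
t: 9.05
tool_pos: [0.5001, 0.1213, 0.1962]
tcp_rot: [2.466, -1.946, 0.001]
wrist_force: [1.7, -4.4, 7.6]
grip_width: 0.0004
tip [0.0508 0.0012 0.0182] F [-4.2  0.3  7.8] t 9.1
guard [(array([ 0.1139, -0.0011,  0.0525]), 0.65)]
push_face [(array([ 0.1122, -0.0013,  0.0553]), 0.77)]
```

View pics/side4.png

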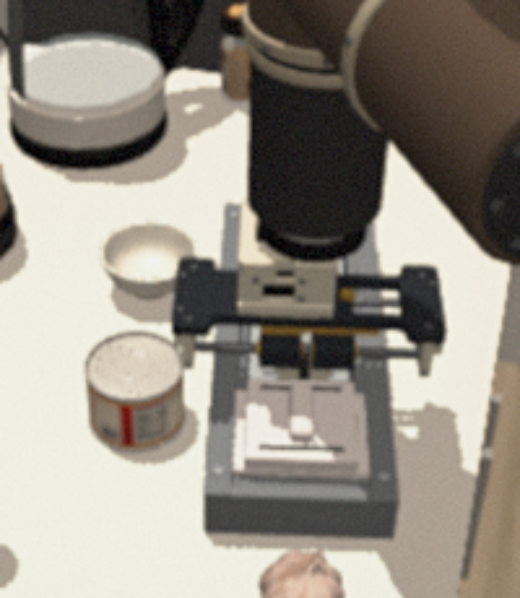

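The guard is past the teeth and over the blade, with a small gap left to the stop (about row 475 to 480 in the crop). I'll creep forward until the force shows the stop.

```bash
python3 -m inch '[[[0,-0.2,0,0,0],[0,-0.4,0,0,0],[0,-0.6,0,0,0],[0,-0.8,0,0,0],[0,-1,0,0,0],[0,-1,0,0,0],[0,-1,0,0,0]]]'; python3 -m inch '[[[0,-0.1,0,0,0],[0,-0.2,0,0,0],[0,-0.2,0,0,0]]]'; python3 -c "
from h import *
ctrl.grab_frame('side');rep()"
```

```text
t: 9.9
tool_pos: [0.4977, 0.1307, 0.1961]
tcp_rot: [2.465, -1.946, 0.001]
wrist_force: [1.4, -5.3, 7.5]
grip_width: 0.0006
t: 10.2
tool_pos: [0.4972, 0.1326, 0.1961]
tcp_rot: [2.465, -1.946, 0.001]
wrist_force: [1.7, -7.2, 8.5]
grip_width: 0.0003
tip [0.0624 0.0014 0.0181] F [-6.  -0.9  7.6] t 10.25
guard [(array([ 0.1225, -0.002 ,  0.0538]), 0.72), (array([ 0.192 , -0.2371,  0.0828]), 0.62)]
push_face [(array([0.1188, 0.0021, 0.0547]), 0.55)]
```

```bash
python3 -m inch '[[[0,-0.1,0,0,0],[0,-0.2,0,0,0],[0,-0.2,0,0,0]]]'; python3 -m inch '[[[0,-0.1,0,0,0],[0,-0.2,0,0,0],[0,-0.2,0,0,0]]]'; python3 -c "
from h import *
ctrl.grab_frame('side');rep()"
```

```text
t: 10.65
tool_pos: [0.4968, 0.1345, 0.1961]
tcp_rot: [2.465, -1.946, 0.001]
wrist_force: [1.2, -6.3, 7.6]
grip_width: 0.0004
t: 10.95
tool_pos: [0.4966, 0.1356, 0.1961]
tcp_rot: [2.464, -1.945, 0.003]
wrist_force: [6.4, -14.4, 7.5]
grip_width: 0.0006
tip [0.0655 0.0014 0.0181] F [-15.5  -3.1   7.5] t 11.0
guard [(array([ 0.1213, -0.0007,  0.0547]), 0.91)]
push_face [(array([ 0.123 , -0.0035,  0.054 ]), 0.85)]
```

The force rose to 15 N right where the stop was predicted (tip at 65 mm). I'll unload the push slightly, then lift straight up so the plate springs back.

```bash
python3 -m inch '[[[0,0.2,0,0,0],[0,0.4,0,0,0],[0,0.4,0,-0.2,0],[0,0.4,0,-0.4,0],[0,0.4,0,-0.7,0],[0,0.4,0,-1,0],[0,0.4,0,-1.3,0],[0,0.4,0,-1.6,0],[0,0.4,0,-2,0],[0,0.4,0,-3,0],[0,0.4,0,-5,0],[0,0.4,0,-8,0],[0,0.4,0,-12,0],[0,0.4,0,-16,0],[0,0.4,0,-20,0],[0,0.4,0,-20,0]]]'; python3 -m inch '[[[0,15,0,0,0],[0,15,0,0,0],[0,15,0,0,0],[0,20,0,0,0],[0,20,0,0,0],[0,20,0,0,0]]]'
python3 - <<'E'
from h import *
f=ctrl.grab_frame("side");cv2.imwrite("pics/side5.png",cv2.resize(f[120:350,190:390,::-1],None,fx=2.6,fy=2.6))
rep()
f=ctrl.grab_frame("top");cv2.imwrite("pics/top5.png",cv2.resize(f[180:290,155:335,::-1],None,fx=4.4,fy=4.4,interpolation=cv2.INTER_CUBIC))
print(find("teeth","top"),find("teeth","side"),find("guard","top"))
E
```

```text
t: 12.7
tool_pos: [0.4981, 0.1337, 0.4022]
tcp_rot: [-2.459, 1.94, -0.007]
wrist_force: [0.2, 0.1, -0.7]
grip_width: 0.0003
t: 13.3
tool_pos: [0.5431, -0.0626, 0.3953]
tcp_rot: [2.462, -1.951, -0.001]
wrist_force: [-1.0, 0.3, -0.2]
grip_width: 0.0007
tip [-0.1371  0.0018  0.2175] F [0.6 0.5 1. ] t 13.35
guard [(array([ 0.1234, -0.0017,  0.0522]), 0.67)]
push_face [(array([0.122 , 0.0012, 0.0547]), 0.75)]
[] [([0.5245, 0.0345, 0.035], 0.96)] []
```

View pics/side5.png

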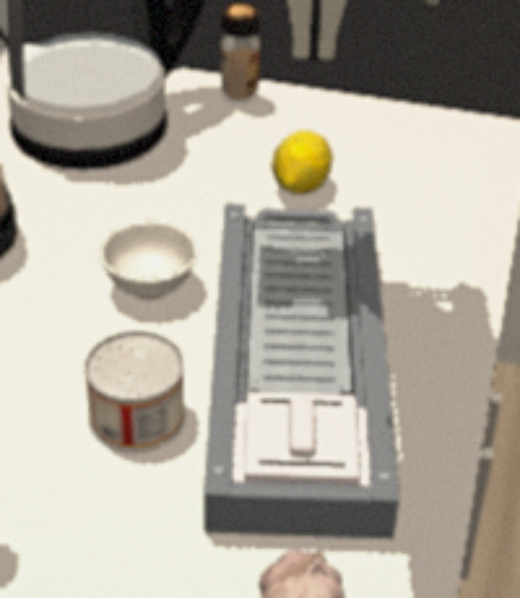

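View pics/top5.png

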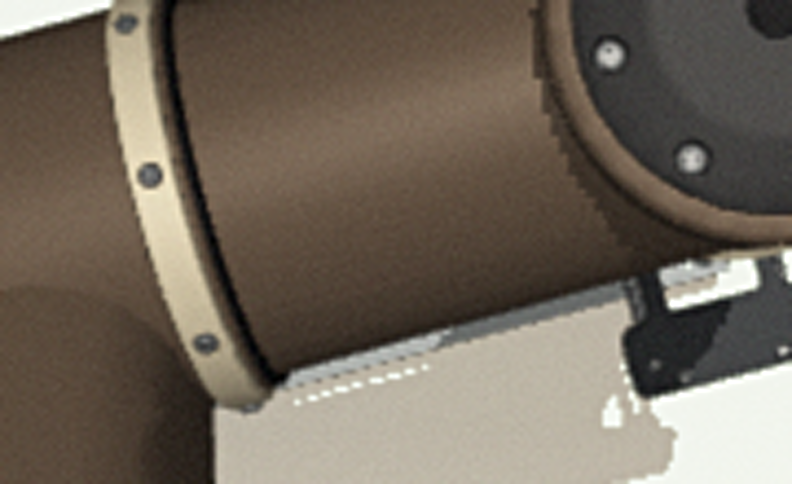

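The side view shows the guard at the stop end (about (305,435)) with the bystanders in place, but the arm blocks the top view. I'll swing it clear to check the teeth and plate from above.

```bash
python3 -m inch '[[[0,-70,13,0,0],[0,-70,13,0,0],[0,-70,13,0,0],[0,-70,13,0,0],[0,-70,13,0,0],[0,-70,13,0,0],[0,-70,13,0,0],[0,-70,13,0,0],[0,-70,13,0,0],[0,-70,13,0,0],[0,-70,13,0,0],[0,-70,13,0,0],[0,-70,13,0,0],[0,-70,13,0,0],[0,-70,13,0,0],[0,-70,13,0,0],[0,-70,13,0,0],[0,-70,13,0,0]]]'
python3 - <<'E'
from h import *
f=ctrl.grab_frame("top");cv2.imwrite("pics/top6.png",cv2.resize(f[180:290,155:335,::-1],None,fx=4.4,fy=4.4,interpolation=cv2.INTER_CUBIC))
for l in("guard","teeth","catch_plate","bean_tin","pinch_bowl","lemon","garlic"):print(l,find(l,"top"))
print(ctrl.state()["t"])
E
```

```text
t: 15.45
tool_pos: [0.2549, 0.5886, 0.396]
tcp_rot: [-2.465, 1.947, 0.0]
wrist_force: [0.3, -0.9, 0.8]
grip_width: 0.0004
guard [([0.4823, 0.1826, 0.0511], 0.65)]
teeth [([0.5225, 0.0311, 0.0293], 0.78)]
catch_plate [([0.5202, 0.0377, 0.0294], 0.87)]
bean_tin [([0.6164, 0.1539, 0.0528], 0.82), ([0.6678, 0.0071, 0.0229], 0.63)]
pinch_bowl [([0.666, 0.0069, 0.025], 0.88)]
lemon [([0.5712, -0.1813, 0.0524], 0.79), ([0.6657, -0.3244, 0.1044], 0.46)]
garlic [([0.4615, 0.2936, 0.0431], 0.85)]
15.85
```

View pics/top6.png

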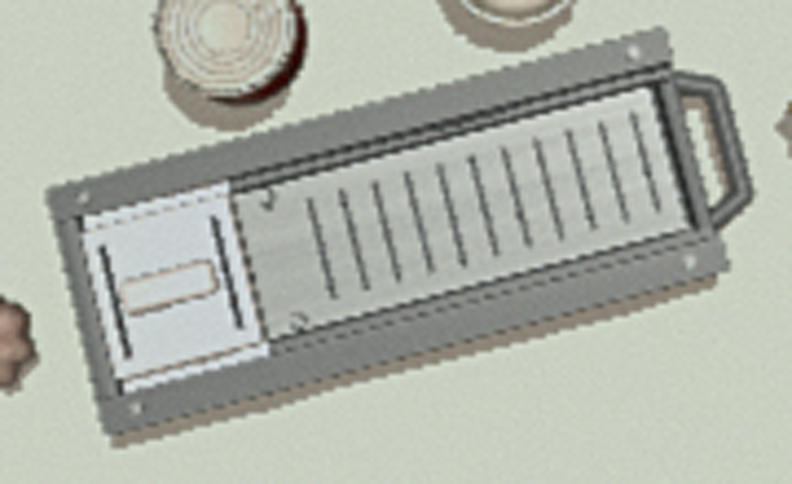

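The guard sits against the stop (82..268 in the crop). Both teeth stand free behind it at (268,198) and (300,322), at the same pixels as before, so the plate is fully up. I'm handing in.

```bash
python3 -c "
from plant import ctrl
print(ctrl.sign_off())"
```

```text
the job is handed in; nothing more can be done
None
```

The guard is locked in over the blade, against the stop, and I handed the job in at about 16 s of the 38 s allowed.

**What I did:** With the fingers shut, I pressed the catch plate about 11 to 12 mm down behind the guard. Holding it there at about 7 to 8 N, I pushed the guard past the teeth and over the blade. At the stop the push force rose to about 15 N, right where I expected it. I eased off 4 mm, lifted straight up and moved the arm clear.

**Last checks:**
- **Guard and plate:** The final top picture shows the guard against the stop. Both teeth stand free behind it at the same pixels as at the start, and the network puts the plate's top at 29 mm, so the plate is fully up (30 mm).
- **Bystanders:** The tin, bowl, lemon and garlic were found within a few millimetres of their first positions, except the bowl's height (8 mm off). In the pictures they have not moved. I did not measure the salt mill or the spice jar, but the arm stayed well away from them.
- **Disagreements:** Early on the network gave wrong positions for the teeth, so I took the slicer's position from the tray's corners in the picture. One top view on the way out was blocked by the arm, so I took it again once the arm was clear.

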